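# Pry open the desk height control and snap its knob cap home

### The arm

A 6-joint arm with a two-finger parallel gripper is mounted at the origin on the work surface. World frame = base frame: x ahead of the robot, y to its left, z up, the work surface at z = 0. Lengths are in mm, angles in degrees, forces in N, time in s.
With the tool pointing down it reaches from about 350 to 850 mm from the base axis. Payload 8.1 kg.
Tool frame: the origin (TCP) lies midway between the tips of the shut fingers; the grasp point (between the pads) lies 19 mm behind it; x points along the fingers, z is the direction in which the jaws open and shut, and the axes are right-handed (so a half turn about x gives the same grasp; the last joint's range is limited). The gripper opens to 85 mm and grips with 20 to 120 N. Pads are 22 mm wide; open, the fingers measure 114 mm over their backs; the gripper's body (76 mm by 85 mm) begins 54 mm behind the grasp point. The pads swing forward as they close: fully open they stand 13 mm farther back than shut.
Start: joints at [72.112, 7.471, 85.268, -0, 87.261, -4.893], TCP at [134.894, 584.644, 231.292] pointing down, gripper open.
Joint ranges: [-169.43, 169.43], [-51.17, 129.36], [1.28, 143.12], [-76.62, 256.62], [0, 156.53], [-152.29, 152.29]. Speed limits (degrees/s): [136.94, 136.94, 159.86, 180, 180, 180].

### API

Orientations are given as [roll, pitch, yaw] about the fixed x, y, z axes, in that order (R = Rz(yaw) Ry(pitch) Rx(roll)).
In Python, from bench import r gives the robot as it stands. The module is installed in compiled form; this text tells all that it offers.
- The arm moves only by the tool servo_tool, never from a script. Its argument "commands" is a list that holds one entry, the list of rows, each a list of 7 numbers: the closure in counts, from 0 (fully open) to 255 (shut), then the shift along the tool's x, y, z in cm, then the turn, a rotation vector about the tool's x, y, z in degrees. A call has 1 to 8 rows; each row is the pose to reach, as a shift and turn from the pose commanded when the call began, along the tool's axes at that moment; what a row does not reach only later rows make up. A row lasts 1/10 s, in which the tool goes at most 50 mm and 8.59 degrees, less where a joint would pass 70% of its speed; a pose out of reach is approached as far as the arm can. A call with a gripper value outside its range is refused whole. The fingers move at their own pace and stop on an object; "force" is the grip in N (left out, the last holds). Time passes only in rows, so rows that repeat a pose let the fingers close. It gives the time, the measured TCP pose, the force and the opening at its end, in the units of the state.
- r.sense(): the state, without advancing time (a new reading comes with each control period).
- r.snapshot(name): name is "side" or "top" or "wrist"; returns (picture, depth): 420x560x3 uint8, red, green, blue; 420x560 float32, mm along the optical axis (not along the pixel's ray), 0 where there is no reading.
- r.calibration(name): a dict with "fx", "fy", "cx", "cy" (pixels), "pose" (4x4, takes a point from camera to world coordinates). Camera axes: x right, y down, z forward; pixel columns grow to the right and rows downward; lengths in mm; the calibration is good to about 2 mm. A picture is of the moment at which its call begins: read the wrist's pose just before it. calibration takes no time and is no camera call; for the wrist camera it gives the pose at the moment of the call.
- r.hand_in(): hands the job in, once; it reports no verdict.
The state is a dict: "time": time; "joint_pos": joint angles; "qd": joint speeds; "joint_efforts": joint torques, N m; "tool_pos": TCP position; "tcp_rot": TCP orientation; "ft_force": force on the tool from outside, world axes, zero at the start; "wrist_torque": the same for the moment, N m; "finger_gap": finger opening in mm.
Only numpy, scipy, OpenCV 4.12 (cv2) and the standard library are available. Lean on these libraries where they do the work, as an engineer would, in place of code of your own. Each camera call takes 0.05 s, during which the arm holds its last target.

### The job

Use the thin pry blade, not the fingers, to lever open the cover of the desk's height control, leaving the cover standing open, and lay the tool back down on the desk. Then set the orange knob cap on the bare stud inside and press it down through the click until it sits fully home, and keep pressing: finish with the gripper still holding the cap pushed firmly down on its seat. Leave the other things on the desk where they are.

Things in the scene. Friction and masses are not known exactly. Their poses are not given: they have to be found in the camera images.
- pod: Height control box fixed on the desk: black open-topped tray 120 x 120 mm, walls 5 mm thick, inner floor 8 mm above the desk. Origin at the centre of its underside, +x from front wall to back wall (hinge side). A 25 mm high paddle lever juts out to y = -79 mm. Side and back walls reach 44 mm, the front wall (at x = -60 to -55 mm) only 34 mm, which leaves a 10 mm high, 110 mm wide slot under the closed cover for the blade.
- cover (a joint): Opening angle of the cover, rad: 0 shut, about 1.57 upright, 2.0 the stop, leaning back. The hinge line runs along the pod's y at pod x = +58 mm, z = 44 mm. Its friction hinge (0.05 N m) holds the cover at any angle; lifting it near its front edge takes about 1 N.
- cover_panel: The flat grey cover plate, 118 x 120 x 4 mm with an orange mark near its front edge; origin on the hinge line at the plate's underside, the plate extends 118 mm along its own -x. Shut, it lies over the whole tray, its underside 44 mm above the desk.
- cover_edge (a point): Middle of the cover's front lower edge, opposite the hinge (44 mm above the desk when shut).
- seat: Aluminium disc, 32 mm across, around the foot of the stud, inside the pod at pod x = -10 mm, y = 0; origin at the centre of its top face, 12 mm above the desk. The cap's rim must end up pressed on it.
- stud_base (a point): Point on the stud's vertical axis level with the seat's top face. The steel stud is 11 mm thick and 16 mm tall above it with a tapered tip; four sprung brass balls stick out of it (to 9.5 mm from the axis, centres 7.2 mm above the seat).
- cap: Loose orange knob cap standing upright on the desk, round, 36 mm across (34 mm in its lower 19 mm), 30 mm tall, about 40 g, hollow below: mouth 15 mm wide with a 3 mm thick lip, wider bore inside, 19 mm deep. Origin at the centre of its underside. Its yaw does not matter.
- cap_top (a point): Centre of the cap's flat top, 30 mm above its underside. The click: pushed down over the stud, the cap meets the balls with its rim about 11 mm above the seat, the push rises to 8 to 13 N, then drops and turns into a downward pull as the lip passes the balls; the cap must still travel several mm further down onto the seat.
- pry: Loose pry tool lying flat: blue handle 90 x 16 x 18 mm (long axis x, from x = -45 to +45 mm) with a stiff steel blade 65 long, 18 wide, 2.5 mm thick sticking out to +x (x = 45 to 110 mm), centred 9 mm above the handle's underside. About 60 g. Origin at the centre of the handle's underside.
- pry_grip (a point): Near the tool's centre of mass, on the handle at x = +12 mm, mid-height (9 mm).
- pry_tip (a point): Middle of the blade's tip, x = +110 mm from the tool's origin, 9 mm above its underside.
- controller: Matte grey game controller, 150 x 110 x 50 mm, loose bystander. Origin at the centre of its underside.
- woodbox: Small wooden box, 84 x 114 x 62 mm, loose bystander. Origin at the centre of its underside.
- cup: Stainless steel cup, 76 mm across, 90 mm tall, loose bystander. Origin at the centre of its underside.
- phonestand: White plastic phone stand, 90 x 75 mm, 103 mm tall, loose bystander. Origin at the centre of its underside.
- paperweight: Round glass paperweight, 74 mm across, 47 mm tall, loose bystander. Origin at the centre of its underside.
Mind the look-alikes: they are no part of the job. There is more than one size of the cap; the job needs the smaller.

How it is judged (in metres and radians):
On the way, in this order (a step that is already met when the one before it is completed fails the run):
1. the blade is levering the cover up (value of joint cover above 0.25 rad and contact force between pry and cover_panel above 0.1 N), for 0.04 s.
2. the cover stands open (value of joint cover above 1.3 rad), for 0.2 s.
3. the pry tool lies on the desk again, let go (height (world z) of pry below 0.02 m and contact force between the fingers and pry below 0.1 N and linear speed of pry below 0.03 m/s), for 0.2 s.
4. the cap has clicked home on the stud (z of cap_top in the frame of stud_base below 0.0325 m and horizontal distance between cap and stud_base below 0.003 m and angle between cap's own z axis and vertical below 0.08 rad), for 0.1 s.
At the end, for the whole second after the job is handed in: Cap upright on the seat (rim within 2.5 mm, axis within 3 mm of the stud), fingers on it (over 2 N) and pressing it on the seat with over 3 N; cover open beyond 1.2 rad; pry tool lying still on the desk (origin below 20 mm), let go (all of step 3 and all of step 4 and contact force between cap and seat above 3 N and contact force between the fingers and cap above 2 N and value of joint cover above 1.2 rad); the arm keeps its last pose, push and grip.
It fails at once if the fingers or arm push the cover instead of the blade before it stands open (value of joint cover below 1 rad and contact force between any of the fingers, the arm and cover_panel above 1 N).
It fails at once if the controller, wooden box, cup, phone stand or paperweight is pushed more than 30 mm from its place (distance of any of controller, woodbox, cup, phonestand, paperweight from where it was at the start of the episode above 0.03 m).
It also fails if it takes over 72 s, if anything falls off the work surface, if the arm or the gripper's body presses on something with over 40 N, if the wrist force passes 120 N, or if a joint passes its speed limit or range.

## Working session

There is one attempt and no reset: what is moved stays moved. The work goes in short steps, Python scripts to look and compute and a tool call to move; the robot and the scene stay as the last step left them, time stands still between calls to the robot, and variables do not carry over. Pictures are saved under pics/ and viewed, and the job is handed in when it is done.

Besides the shell and the picture viewer there is one more tool, called after "Call:" as name([rows], argument=value, ...), one row to a line, values as JSON. servo_tool: Moves the arm, as the interface text tells. Its arguments: {"type":"object","properties":{"commands":{"type":"array","items":{"type":"array","items":{"type":"array","items":{"type":"number"}}}},"force":{"type":"number"}},"required":["commands"]}

```bash
mkdir -p pics; cat > h.py <<'E'
import numpy as np, cv2, pickle
from bench import r
def snap(name,tag):
    c=r.calibration(name); p,d=r.snapshot(name)
    cv2.imwrite(f'pics/{tag}.png',p[:,:,::-1]); pickle.dump((c,p,d),open(f'pics/{tag}.pkl','wb')); return c,p,d
def load(tag): return pickle.load(open(f'pics/{tag}.pkl','rb'))
def w(tag,u,v,z=None):
    c,p,d=load(tag); T=np.array(c['pose'])
    ray=np.array([(u-c['cx'])/c['fx'],(v-c['cy'])/c['fy'],1.])
    if z is None: P=ray*d[int(round(v)),int(round(u))]
    else:
        g=T[:3,:3]@ray; P=ray*((z-T[2,3])/g[2])
    return np.round(T[:3,:3]@P+T[:3,3],1)
def crop(tag,x0,y0,x1,y1,s,out):
    p=load(tag)[1][y0:y1,x0:x1,::-1]; cv2.imwrite(f'pics/{out}.png',cv2.resize(p,None,fx=s,fy=s,interpolation=cv2.INTER_CUBIC))
E
python3 - <<'E'
from h import *
for n in('side','top','wrist'):
    c,p,d=snap(n,n+'0'); print(n,c['fx'],np.round(c['pose'],2).tolist())
print(r.sense())
E
```

```text
side 514.0982193237068 [[-1.0, -0.0, 0.02, 559.27], [-0.02, 0.58, -0.82, 1194.61], [-0.01, -0.82, -0.58, 979.07], [0.0, 0.0, 0.0, 1.0]]
top 399.1765951276479 [[-0.01, -1.0, 0.06, 510.78], [-1.0, 0.01, 0.0, -108.29], [-0.01, -0.06, -1.0, 1391.26], [0.0, 0.0, 0.0, 1.0]]
wrist 312.25659875899294 [[0.23, 0.93, 0.28, 63.35], [0.97, -0.22, -0.07, 601.12], [-0.0, 0.29, -0.96, 372.85], [0.0, 0.0, 0.0, 1.0]]
{'time': 0.15, 'joint_pos': array([ 7.21142202e+01,  7.50393910e+00,  8.53168262e+01,  1.32597336e-04,
        8.72600731e+01, -4.89178807e+00]), 'qd': array([ 0.0788256 , -0.09924627, -0.15526541,  0.12153366, -0.08696994,
        0.05078987]), 'joint_efforts': array([ 9.35915123e-04, -5.70065761e+01, -5.01158452e+01, -2.25296935e-04,
        9.61932965e-03, -6.56138968e-05]), 'tool_pos': array([134.74302072, 584.23928561, 230.48019913]), 'tcp_rot': array([ 175.01434492,   89.9191615 , -107.97965326]), 'ft_force': array([-0.59059678,  0.00241269,  0.30238101]), 'wrist_torque': array([-0.01128284, -0.04142185, -0.0389913 ]), 'finger_gap': 85.20596591123511}
```

View pics/side0.png

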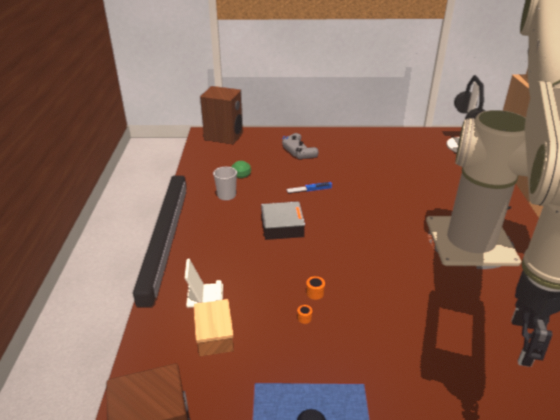

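View pics/top0.png

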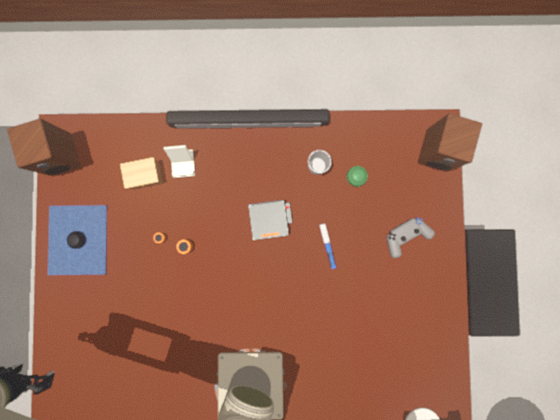

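View pics/wrist0.png

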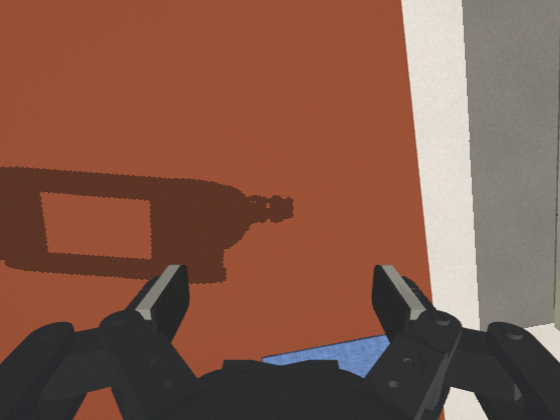

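```bash
python3 - <<'E'
from h import *
a=load('top0')[1]; b=load('side0')[1]
def c(p,x0,y0,x1,y1,W,H): return cv2.resize(p[y0:y1,x0:x1,::-1],(W,H),interpolation=cv2.INTER_CUBIC)
i=np.vstack([np.hstack([c(a,240,190,350,280,440,360),c(a,145,225,200,260,360,360)]),np.hstack([c(b,250,180,345,245,440,240),c(b,285,270,345,330,360,240)])])
cv2.imwrite('pics/c0.png',i)
for t,u,v in [('top0',159,238),('top0',184,247),('top0',270,220),('top0',324,227),('top0',334,267),('top0',329,245),('side0',305,314),('side0',316,288),('side0',283,215),('side0',289,189),('side0',331,185)]:
    print(t,u,v,w(t,u,v))
E
```

```text
top0 159 238 [502.8 305.2  32.3]
top0 184 247 [471.6 217.8  41.3]
top0 270 220 [559.5 -73.3  44. ]
top0 324 227 [ 534.5 -258.8    9.6]
top0 334 267 [ 397.  -290.3   12.9]
top0 329 245 [ 472.3 -274.7   12.4]
side0 305 314 [503.7 320.8  31.3]
side0 316 288 [472.8 238.7  38.9]
side0 283 215 [557.9 -62.   49.7]
side0 289 189 [ 537.5 -260.4   12.8]
side0 331 185 [ 394.4 -275.6   19.3]
```

View pics/c0.png

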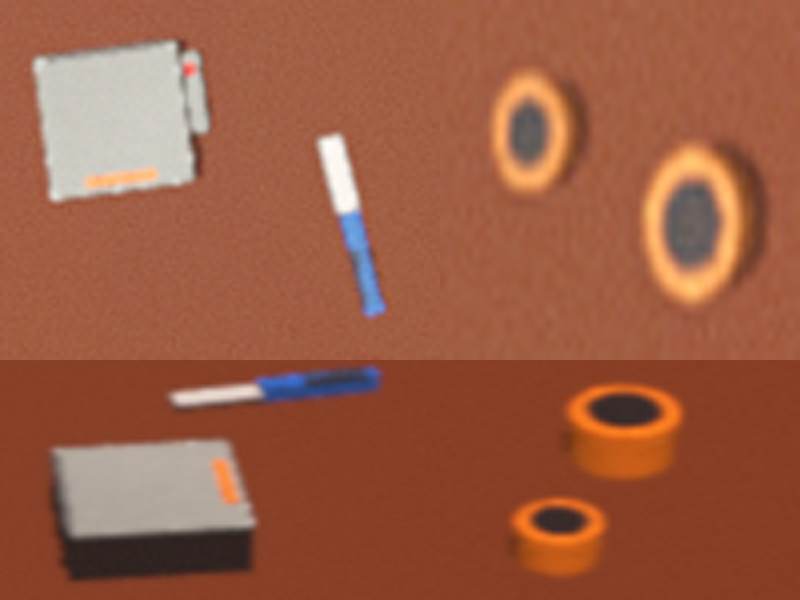

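```bash
cat >> h.py <<'E'
from scipy.spatial.transform import Rotation as Ro
import json
def RR(rpy): return Ro.from_euler('xyz',rpy,degrees=True)
def down(yaw): # tool x down, tool y horizontal along yaw (deg)
    a=np.radians(yaw); x=np.array([0,0,-1.]); y=np.array([np.cos(a),np.sin(a),0]); return Ro.from_matrix(np.c_[x,y,np.cross(x,y)])
# commanded pose state
def getcmd(): 
    p,q=json.load(open('cmd.json')); return np.array(p),Ro.from_quat(q)
def setcmd(p,R): json.dump([list(map(float,p)),R.as_quat().tolist()],open('cmd.json','w'))
def rel(p,R,p0=None,R0=None):
    if p0 is None: p0,R0=getcmd()
    return np.round(R0.inv().apply(np.array(p)-p0)/10,3).tolist(),np.round((R0.inv()*R).as_rotvec(degrees=True),2).tolist()
def applied(sh,rv):
    p0,R0=getcmd(); setcmd(p0+R0.apply(np.array(sh)*10),R0*Ro.from_rotvec(rv,degrees=True))
def st():
    s=r.sense(); p,R=getcmd(); Rm=RR(s['tcp_rot'])
    print('t',round(s['time'],2),'pos',np.round(s['tool_pos'],2),'err',np.round(s['tool_pos']-p,2),'roterr',np.round((R.inv()*Rm).as_rotvec(degrees=True),2),'F',np.round(s['ft_force'],2),'M',np.round(s['wrist_torque'],2),'gap',round(s['finger_gap'],2),'j',np.round(s['joint_pos'],1))
E
python3 - <<'E'
from h import *
s=r.sense(); R=RR(s['tcp_rot']); print(np.round(R.as_matrix(),3))
c=r.calibration('wrist'); T=np.array(c['pose']); print('cam in tool',R.inv().apply(T[:3,3]-s['tool_pos']))
y=R.as_matrix()[:,1]; yaw=np.degrees(np.arctan2(y[1],y[0])); print(yaw)
R0=down(yaw); setcmd([134.894,584.644,231.292],R0); st()
for Y in (yaw-85.6,):print()
E
```

```text
[[-0.    -0.974  0.225]
 [-0.001  0.225  0.974]
 [-1.     0.    -0.001]]
cam in tool [-142.49774951   73.37202018    0.23102753]
167.00599688732242
t 0.15 pos [134.74 584.24 230.48] err [-0.15 -0.4  -0.81] roterr [-0.    0.08  0.01] F [-0.59  0.    0.3 ] M [-0.01 -0.04 -0.04] gap 85.21 j [72.1  7.5 85.3  0.  87.3 -4.9]
```

```bash
python3 - <<'E'
from h import *
p,R=getcmd()
y=167
for P,Y in (([400,330,230],115.6),([480,-20,230],64.2),([465,-180,230],12.8)):
    sh,rv=rel(P,down(Y)); print(sh,rv); applied(np.round(sh,2),np.round(rv,1))
E
```

```text
[0.129, -31.557, -18.851] [51.41, 0.0, 0.0]
[-0.001, -35.02, -7.915] [51.41, 0.0, -0.0]
[-0.001, -15.054, 5.614] [51.41, 0.0, -0.0]
```

Call:
servo_tool([
  [[0, 0.13, -31.56, -18.85, 51.4, 0, 0], [0, 0.13, -31.56, -18.85, 51.4, 0, 0], [0, 0.13, -31.56, -18.85, 51.4, 0, 0], [0, 0.13, -31.56, -18.85, 51.4, 0, 0], [0, 0.13, -31.56, -18.85, 51.4, 0, 0], [0, 0.13, -31.56, -18.85, 51.4, 0, 0], [0, 0.13, -31.56, -18.85, 51.4, 0, 0], [0, 0.13, -31.56, -18.85, 51.4, 0, 0]],
], force=80)

```text
time: 0.95
tool_pos: [402.6, 326.6, 229.8]
tcp_rot: [-87.5, 89.9, -62.1]
ft_force: [-0.4, 0.7, 0.2]
finger_gap: 85.5
```

Call:
servo_tool([
  [[0, 0, -35.02, -7.92, 51.4, 0, 0], [0, 0, -35.02, -7.92, 51.4, 0, 0], [0, 0, -35.02, -7.92, 51.4, 0, 0], [0, 0, -35.02, -7.92, 51.4, 0, 0], [0, 0, -35.02, -7.92, 51.4, 0, 0], [0, 0, -35.02, -7.92, 51.4, 0, 0], [0, 0, -35.02, -7.92, 51.4, 0, 0], [0, 0, -35.02, -7.92, 51.4, 0, 0]],
])

```text
time: 1.75
tool_pos: [480.2, -24.7, 229.8]
tcp_rot: [-67.8, 89.9, -93.8]
ft_force: [-0.1, 0.2, 0.0]
finger_gap: 85.7
```

Call:
servo_tool([
  [[0, 0, -15.05, 5.61, 51.4, 0, 0], [0, 0, -15.05, 5.61, 51.4, 0, 0], [0, 0, -15.05, 5.61, 51.4, 0, 0], [0, 0, -15.05, 5.61, 51.4, 0, 0], [0, 0, -15.05, 5.61, 51.4, 0, 0], [0, 0, -15.05, 5.61, 51.4, 0, 0], [0, 0, -15.05, 5.61, 51.4, 0, 0], [0, 0, -15.05, 5.61, 51.4, 0, 0]],
])

```text
time: 2.55
tool_pos: [465.0, -179.4, 229.8]
tcp_rot: [-147.7, 90.0, 135.4]
ft_force: [-0.0, -1.3, -0.1]
finger_gap: 85.8
```

```bash
python3 - <<'E'
from h import *
st(); snap('wrist','w1'); st()
E
```

```text
t 2.55 pos [ 464.99 -179.42  229.79] err [ 0.01  0.52 -0.2 ] roterr [-0.3   0.02 -0.01] F [-0.02 -1.34 -0.15] M [ 0.06 -0.04  0.02] gap 85.8 j [-27.   -8.4 101.2   0.   87.2  49.9]
t 2.6 pos [ 465.02 -179.43  229.87] err [ 0.04  0.51 -0.12] roterr [-0.28  0.01 -0.01] F [-0.81 -0.99  0.45] M [0.01 0.01 0.01] gap 85.41 j [-27.   -8.4 101.2   0.   87.2  49.9]
```

View pics/w1.png

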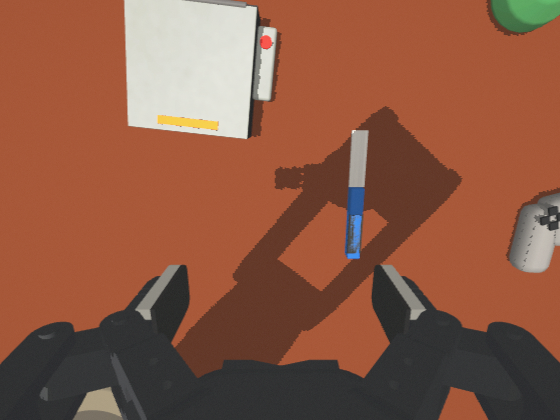

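```bash
python3 - <<'E'
from h import *
p=load('w1')[1]
A=cv2.resize(p[120:270,320:400,::-1],None,fx=4,fy=4,interpolation=cv2.INTER_CUBIC)
B=cv2.resize(p[0:150,110:220+60,::-1],(453,400),interpolation=cv2.INTER_CUBIC)
B=cv2.copyMakeBorder(B,0,200,0,0,cv2.BORDER_CONSTANT)
cv2.imwrite('pics/c1.png',np.hstack([A,B]))
E
```

```text
(no output)
```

View pics/c1.png

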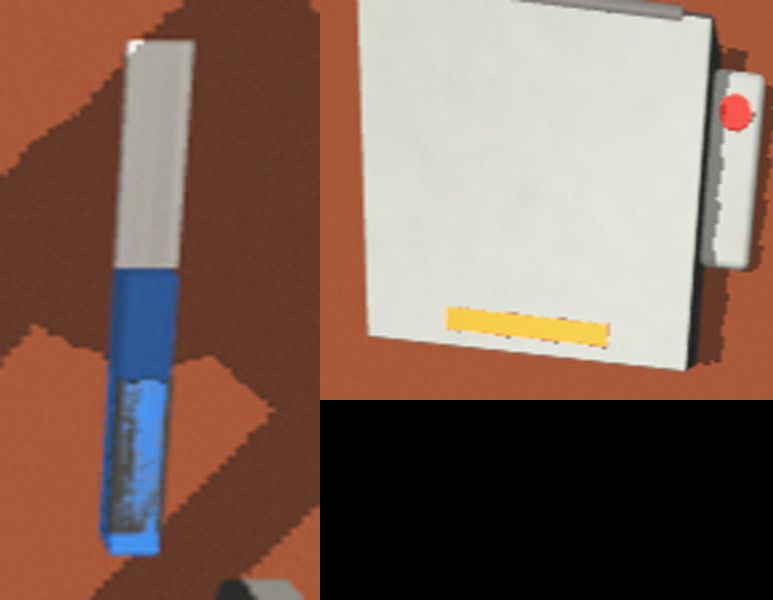

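```bash
python3 - <<'E'
from h import *
t='w1'
bt=[w(t,352,130.25,10),w(t,368.5,130.25,10)]; bb=[w(t,348.75,187.25,10),w(t,364.75,187.25,10)]
ht=[w(t,347.5,258.5,18),w(t,359.5,258.5,18)]
print(bt,bb,ht, w(t,360,158), w(t,356,215))
tm,bm=np.mean(bt,0),np.mean(bb,0); d=tm-bm; print(np.linalg.norm(d),np.degrees(np.arctan2(d[1],d[0])),'tip',tm,'base',bm)
hm=np.mean(ht,0)
print('tail',hm, np.linalg.norm((tm-hm)[:2]), np.degrees(np.arctan2((tm-hm)[1],(tm-hm)[0])))
fl,fr,br=w(t,128.4,125.6,48),w(t,247.6,138.75,48),w(t,257.75,5.6,48)
print(fl,fr,br,w(t,190,70)); 
for a,b in((fr,fl),(fr,br)): e=b-a; print(np.linalg.norm(e),np.degrees(np.arctan2(e[1],e[0])))
for u,v in((269,21),(300,36)):pass
E
```

```text
[array([ 541.4, -243.8,   10. ]), array([ 545.6, -261.8,   10. ])] [array([ 477.9, -259. ,   10. ]), array([ 482.2, -277.4,   10. ])] [array([ 392.3, -281.2,   18. ]), array([ 395.7, -295.7,   18. ])] [ 513.7 -261.9    9.2] [ 448.6 -275.2   17.1]
65.29213199153482 13.642500810081437 tip [ 543.5 -252.8   10. ] base [ 480.05 -268.2    10.  ]
tail [ 394.   -288.45   18.  ] 153.69181012662972 13.41235764186841
[494.5 -15.7  48. ] [ 508.9 -134.6   48. ] [ 626.3 -120.4   48. ] [559.3 -68.3  47.6]
119.76881898056772 96.90547062950414
118.25565525589037 6.896651749328125
```

```bash
python3 - <<'E'
from h import *
P=[448.2,-275.7,60]
print(rel(P,down(13.5))); print(rel([448.2,-275.7,4],down(13.5)))
E
```

```text
([16.999, -3.759, 8.966], [-0.69, 0.0, -0.0])
([22.599, -3.759, 8.966], [-0.69, 0.0, -0.0])
```

Call:
servo_tool([
  [[135, 17.0, -3.76, 8.97, -0.7, 0, 0], [135, 17.0, -3.76, 8.97, -0.7, 0, 0], [135, 17.0, -3.76, 8.97, -0.7, 0, 0], [135, 17.0, -3.76, 8.97, -0.7, 0, 0], [135, 17.0, -3.76, 8.97, -0.7, 0, 0], [135, 20.0, -3.76, 8.97, -0.7, 0, 0], [135, 22.6, -3.76, 8.97, -0.7, 0, 0], [135, 22.6, -3.76, 8.97, -0.7, 0, 0]],
])

```text
time: 3.4
tool_pos: [446.5, -273.5, 1.6]
tcp_rot: [-143.2, 89.7, 140.5]
ft_force: [-0.8, 1.3, -0.3]
finger_gap: 39.9
```

```bash
python3 - <<'E'
from h import *
applied([22.6,-3.76,8.97],[-.7,0,0]); st(); snap('wrist','w2')
E
```

```text
t 3.4 pos [ 446.46 -273.52    1.58] err [-1.73  2.22 -2.41] roterr [-0.15  0.25 -0.19] F [-0.77  1.27 -0.33] M [ 0.02  0.06 -0.01] gap 39.93 j [-37.1  10.  108.1   0.   62.2  39.2]
```

View pics/w2.png

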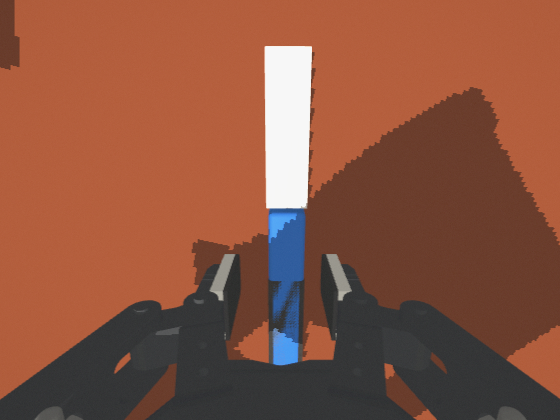

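Call:
servo_tool([
  [[255, 0, 0, 0, 0, 0, 0], [255, 0, 0, 0, 0, 0, 0], [255, 0, 0, 0, 0, 0, 0], [255, 0, 0, 0, 0, 0, 0], [255, 0, 0, 0, 0, 0, 0], [255, 0, 0, 0, 0, 0, 0]],
], force=80)

```text
time: 4.05
tool_pos: [449.9, -276.7, 6.7]
tcp_rot: [42.8, 89.8, -33.6]
ft_force: [-1.4, 2.2, 6.7]
finger_gap: 13.6
```

```bash
python3 - <<'E'
from h import *
st(); snap('wrist','w3'); p,R=getcmd(); print(p)
print(rel([448.2,-275.7,60],down(13.5)))
E
```

```text
t 4.05 pos [ 449.93 -276.71    6.71] err [ 1.74 -0.97  2.72] roterr [-0.03 -0.17  0.15] F [-1.36  2.22  6.66] M [0.29 0.17 0.04] gap 13.63 j [-37.2   9.7 107.9   0.   62.2  39.3]
[ 448.19615368 -275.74502519    3.992     ]
([-5.601, 0.001, -0.004], [0.01, 0.0, -0.0])
```

View pics/w3.png

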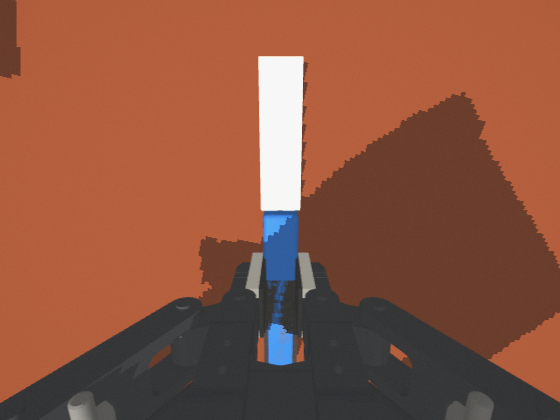

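```bash
python3 - <<'E'
from h import *
A=[374.7,-90.6,90]
print(rel(A,down(6.9)))
E
```

```text
([-8.601, -2.822, -19.719], [6.61, 0.0, -0.0])
```

Call:
servo_tool([
  [[255, -2, 0, 0, 0, 0, 0], [255, -5, 0, 0, 0, 0, 0], [255, -8.6, 0, 0, 0, 0, 0], [255, -8.6, 0, 0, 0, 0, 0], [255, -8.6, 0, 0, 0, 0, 0]],
])

```text
time: 4.6
tool_pos: [449.5, -276.7, 92.3]
tcp_rot: [39.7, 89.7, -36.8]
ft_force: [-0.7, 0.7, -1.0]
finger_gap: 13.9
```

```bash
python3 - <<'E'
from h import *
applied([-8.6,0,0],[0,0,0]); st(); snap('wrist','w4'); 
A=[374.7,-90.6,90]
print(rel(A,down(6.9)))
E
```

```text
t 4.6 pos [ 449.55 -276.66   92.33] err [ 1.35 -0.91  2.34] roterr [-0.02 -0.2   0.17] F [-0.72  0.7  -1.03] M [0.04 0.04 0.04] gap 13.85 j [-37.2   2.6 105.5   0.   71.7  39.3]
([-0.001, -2.822, -19.719], [6.61, 0.0, -0.0])
```

View pics/w4.png

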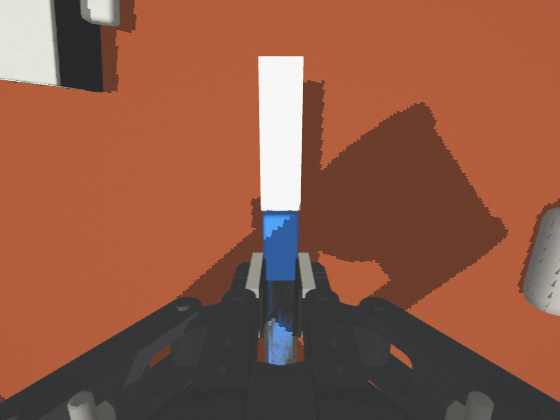

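```bash
python3 - <<'E'
from h import *
st()
s=r.sense()
for (u,v) in ((281,60),(281,100),(281,150),(281,200),(281,230),(260,60),(301,60)): print(u,v,w('w4',u,v), np.round(RR(s['tcp_rot']).inv().apply(w('w4',u,v)-s['tool_pos']),1))
E
```

```text
t 4.65 pos [ 448.51 -275.9    90.66] err [ 0.32 -0.16  0.67] roterr [-0.01 -0.07  0.05] F [ 0.42 -0.63 -1.1 ] M [ 0.05  0.03 -0.02] gap 13.21 j [-37.2   2.6 105.5   0.   71.7  39.3]
281 60 [ 542.2 -254.2   96.6] [-5.8 96.2  0.8]
281 100 [ 527.4 -257.8   95.5] [-4.8 80.9  0.8]
281 150 [ 507.2 -262.7   94.8] [-4.1 60.2  0.9]
281 200 [ 485.3 -268.    95.9] [-5.2 37.6  0.9]
281 230 [ 473.9 -270.6  104.1] [-13.4  25.9   0.8]
260 60 [ 540.3 -245.9   95.9] [-5.2 96.3 -7.7]
301 60 [ 544.2 -262.1   96.3] [-5.5 96.3  9. ]
```

Call:
servo_tool([
  [[255, 0, -2.82, -19.72, 6.6, 0, 0], [255, 0, -2.82, -19.72, 6.6, 0, 0], [255, 0, -2.82, -19.72, 6.6, 0, 0], [255, 0, -2.82, -19.72, 6.6, 0, 0], [255, 0, -2.82, -19.72, 6.6, 0, 0], [255, 0, -2.82, -19.72, 6.6, 0, 0], [255, 0, -2.82, -19.72, 6.6, 0, 0]],
])

```text
time: 5.35
tool_pos: [374.8, -91.0, 89.7]
tcp_rot: [-54.3, 90.0, -137.4]
ft_force: [-0.3, 0.5, -0.2]
finger_gap: 13.8
```

```bash
python3 - <<'E'
from h import *
applied([0,-2.82,-19.72],[6.6,0,0]); st(); snap('wrist','w5')
print(rel([374.7,-90.6,36],down(6.9))); st()
E
```

```text
t 5.35 pos [374.83 -91.03  89.73] err [ 0.11 -0.45 -0.27] roterr [ 0.   -0.01 -0.02] F [-0.27  0.48 -0.17] M [-0.01 -0.03  0.  ] gap 13.78 j [-21.3 -21.4 126.9  -0.   74.5  61.8]
([5.399, -0.002, 0.001], [0.01, 0.0, -0.0])
t 5.4 pos [374.95 -91.32  89.85] err [ 0.23 -0.74 -0.14] roterr [ 0.04 -0.01 -0.02] F [ 0.05 -0.96  0.14] M [-0.05 -0.    0.01] gap 13.76 j [-21.3 -21.3 126.8  -0.   74.5  61.8]
```

View pics/w5.png

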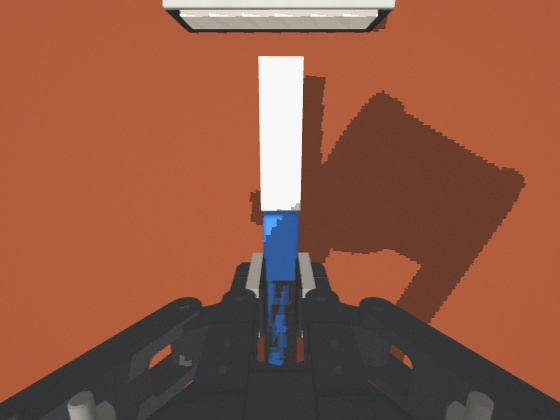

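Call:
servo_tool([
  [[255, 2, 0, 0, 0, 0, 0], [255, 4, 0, 0, 0, 0, 0], [255, 5, 0, 0, 0, 0, 0], [255, 5.4, 0, 0, 0, 0, 0], [255, 5.4, 0, 0, 0, 0, 0], [255, 5.4, 0, 0, 0, 0, 0]],
])

```text
time: 6.0
tool_pos: [375.3, -91.0, 36.7]
tcp_rot: [59.3, 90.0, -23.8]
ft_force: [0.5, 1.2, -0.3]
finger_gap: 13.6
```

```bash
python3 - <<'E'
from h import *
applied([5.4,0,0],[0,0,0]); st(); snap('wrist','w6'); snap('side','s6')
crop('s6',240,170,400,270,5,'s6c')
for v in (60,100,150,200): print(w('w6',281,v))
E
```

```text
t 6.0 pos [375.28 -91.01  36.67] err [ 0.56 -0.43  0.68] roterr [ 0.02 -0.02  0.04] F [ 0.48  1.21 -0.34] M [ 0.01  0.   -0.01] gap 13.61 j [-21.2 -16.4 129.1  -0.   67.2  61.9]
[470.  -79.5  39.8]
[454.8 -81.3  40.1]
[434.2 -83.8  39.7]
[411.8 -86.5  40.3]
```

View pics/s6c.png

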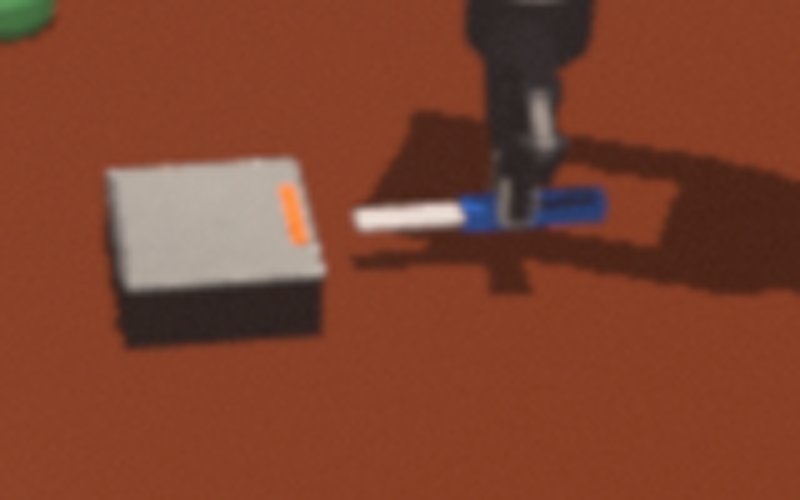

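View pics/w6.png

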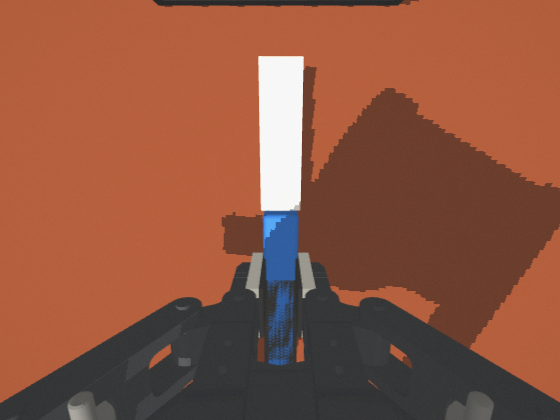

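Call:
servo_tool([
  [[255, 0, 1.2, 0, 0, 0, 0], [255, 0, 2.4, 0, 0, 0, 0], [255, 0, 3.6, 0, 0, 0, 0], [255, 0, 4.8, 0, 0, 0, 0], [255, 0, 5.5, 0, 0, 0, 0], [255, 0, 5.5, 0, 0, 0, 0], [255, 0, 5.5, 0, 0, 0, 0]],
])

```text
time: 6.8
tool_pos: [429.1, -83.9, 36.1]
tcp_rot: [-92.1, 90.0, -175.2]
ft_force: [-0.1, 0.1, -1.0]
finger_gap: 13.7
```

```bash
python3 - <<'E'
from h import *
applied([0,5.5,0],[0,0,0]); st(); snap('side','s7')
crop('s7',240,170,400,270,5,'s7c')
E
```

```text
t 6.8 pos [429.09 -83.94  36.08] err [-0.23  0.03  0.09] roterr [-0.02  0.   -0.01] F [-0.07  0.08 -1.03] M [-0.03 -0.    0.03] gap 13.72 j [-17.8  -7.  121.3  -0.   65.7  65.3]
```

View pics/s7c.png

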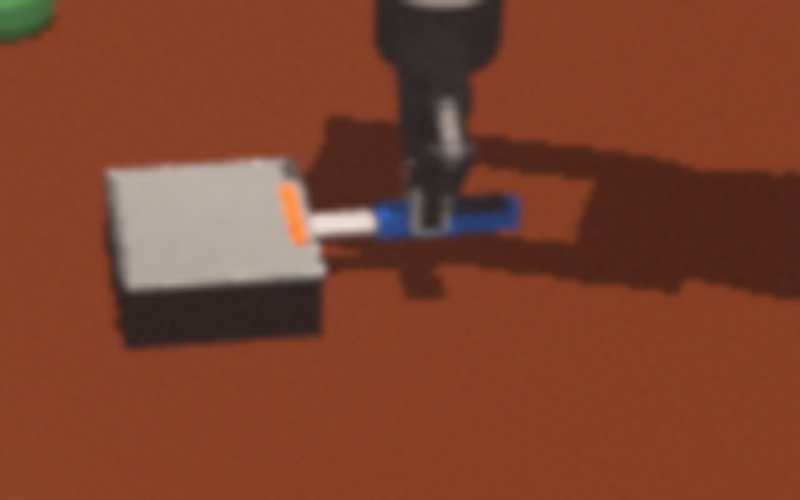

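Call:
servo_tool([
  [[255, -1.0, 0, 0, 0, 0, 0], [255, -1.8, 0.1, 0, 0, 0, 0], [255, -3.2, 0.4, 0, 0, 0, 0], [255, -4.5, 0.9, 0, 0, 0, 0], [255, -5.7, 1.6, 0, 0, 0, 0], [255, -6.8, 2.5, 0, 0, 0, 0], [255, -6.8, 2.5, 0, 0, 0, 0]],
])

```text
time: 7.55
tool_pos: [457.0, -81.3, 106.9]
tcp_rot: [69.0, 89.7, -14.1]
ft_force: [-0.2, -0.1, -0.1]
finger_gap: 13.3
```

```bash
python3 - <<'E'
from h import *
applied([-6.8,2.5,0],[0,0,0]); st(); snap('side','s8')
crop('s8',240,150,400,250,5,'s8c')
E
```

```text
t 7.55 pos [456.99 -81.34 106.93] err [ 2.85 -0.38  2.93] roterr [-0.02 -0.1   0.27] F [-0.23 -0.05 -0.13] M [-0.    0.   -0.03] gap 13.33 j [-16.4  -8.7 114.6   0.   73.8  66.6]
```

View pics/s8c.png

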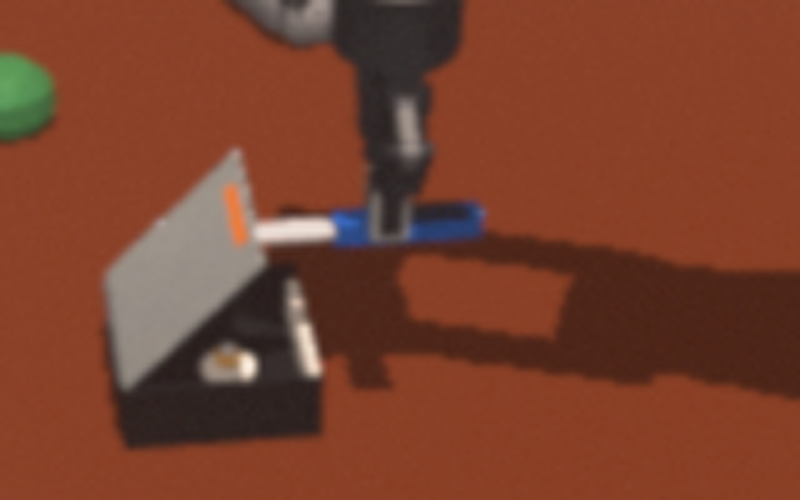

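Call:
servo_tool([
  [[255, -1.0, 1.1, 0, 0, 0, 0], [255, -1.8, 2.2, 0, 0, 0, 0], [255, -2.4, 3.5, 0, 0, 0, 0], [255, -2.8, 4.8, 0, 0, 0, 0], [255, -3.0, 6.2, 0, 0, 0, 0], [255, -3.0, 7.6, 0, 0, 0, 0], [255, -2.8, 9.0, 0, 0, 0, 0], [255, -2.8, 9.0, 0, 0, 0, 0]],
])

```text
time: 8.4
tool_pos: [543.9, -69.9, 131.2]
tcp_rot: [-119.5, 90.0, 157.4]
ft_force: [-0.8, -0.4, -0.2]
finger_gap: 14.1
```

```bash
python3 - <<'E'
from h import *
applied([-2.8,9,0],[0,0,0]); st(); snap('side','s9')
crop('s9',240,150,400,250,5,'s9c')
print(rel([448.2,-275.7,150],down(13.5)))
E
```

```text
t 8.4 pos [543.92 -69.88 131.16] err [ 0.43  0.26 -0.83] roterr [-0.02  0.02 -0.04] F [-0.76 -0.43 -0.2 ] M [ 0.03  0.03 -0.02] gap 14.06 j [-12.7   3.6 100.1   0.   76.4  70.4]
([-1.801, -11.931, 19.261], [-6.59, 0.0, -0.0])
```

View pics/s9c.png

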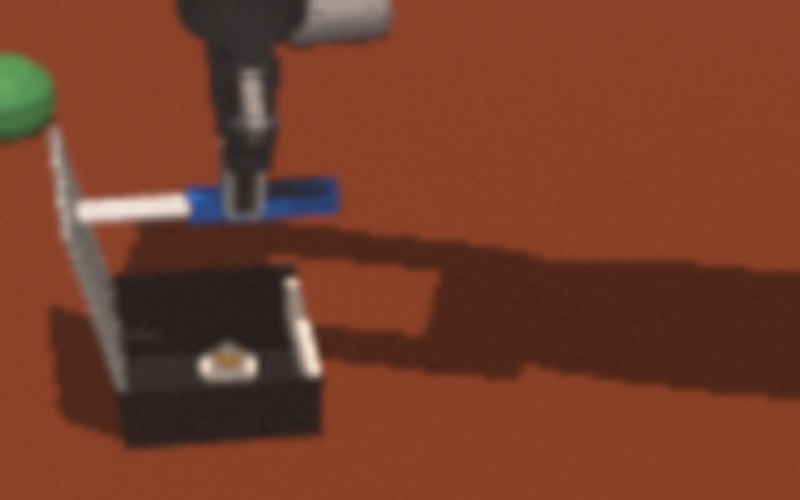

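Call:
servo_tool([
  [[255, -1.8, -5, 0, 0, 0, 0], [255, -1.8, -9, 3, 0, 0, 0], [255, -1.8, -11.93, 8, -3, 0, 0], [255, -1.8, -11.93, 13, -6.6, 0, 0], [255, -1.8, -11.93, 17, -6.6, 0, 0], [255, -1.8, -11.93, 19.26, -6.6, 0, 0], [255, -1.8, -11.93, 19.26, -6.6, 0, 0]],
])

```text
time: 9.15
tool_pos: [447.2, -278.5, 149.9]
tcp_rot: [-29.6, 90.0, -106.3]
ft_force: [0.5, 0.2, -0.7]
finger_gap: 13.7
```

```bash
python3 - <<'E'
from h import *
applied([-1.8,-11.93,19.26],[-6.6,0,0]); st(); 
print(rel([448.2,-275.7,7],down(13.5)))
E
```

```text
t 9.15 pos [ 447.16 -278.55  149.91] err [-1.05 -2.86 -0.08] roterr [ 0.21 -0.04 -0.02] F [ 0.49  0.21 -0.68] M [0.   0.03 0.01] gap 13.68 j [-37.5  -0.8 102.5  -0.   78.3  39.2]
([14.299, -0.001, 0.001], [0.01, 0.0, -0.0])
```

Call:
servo_tool([
  [[255, 4, 0, 0, 0, 0, 0], [255, 8, 0, 0, 0, 0, 0], [255, 11.5, 0, 0, 0, 0, 0], [255, 13.2, 0, 0, 0, 0, 0], [255, 13.9, 0, 0, 0, 0, 0], [255, 14.2, 0, 0, 0, 0, 0], [255, 14.3, 0, 0, 0, 0, 0], [255, 14.3, 0, 0, 0, 0, 0]],
])

```text
time: 9.95
tool_pos: [449.1, -276.2, 8.4]
tcp_rot: [40.4, 89.9, -36.1]
ft_force: [-0.2, -0.1, -0.1]
finger_gap: 13.3
```

```bash
python3 - <<'E'
from h import *
applied([14.3,0,0],[0,0,0]); st()
E
```

```text
t 9.95 pos [ 449.11 -276.16    8.39] err [ 0.9  -0.47  1.4 ] roterr [-0.01 -0.1   0.08] F [-0.24 -0.07 -0.09] M [-0.03  0.    0.02] gap 13.27 j [-37.2   9.5 107.9   0.   62.5  39.3]
```

Call:
servo_tool([
  [[255, 0.05, 0, 0, 0, 0, 0], [255, 0.1, 0, 0, 0, 0, 0], [130, 0.1, 0, 0, 0, 0, 0], [130, 0.1, 0, 0, 0, 0, 0], [130, 0.1, 0, 0, 0, 0, 0], [130, 0.1, 0, 0, 0, 0, 0], [130, -3, 0, 0, 0, 0, 0], [130, -6, 0, 0, 0, 0, 0]],
])

```text
time: 10.75
tool_pos: [447.1, -274.9, 66.5]
tcp_rot: [-141.0, 89.8, 142.5]
ft_force: [0.6, -1.0, -0.4]
finger_gap: 41.9
```

```bash
python3 - <<'E'
from h import *
applied([-6,0,0],[0,0,0]); st(); snap('wrist','w10')
for v in (80,150): print(w('w10',283,v))
# measure seat by going above the pod; route
for P,Y in (([470,-80,290],55),):print(rel(P,down(Y)))
E
```

```text
t 10.75 pos [ 447.15 -274.91   66.53] err [-1.07  0.78 -0.46] roterr [ 0.    0.14 -0.11] F [ 0.55 -1.   -0.42] M [ 0.03 -0.07  0.03] gap 41.9 j [-37.2   4.4 106.5   0.   69.3  39.3]
[ 539.1 -253.9   10.4]
[ 499.6 -263.5   11. ]
([-22.301, 6.689, -18.519], [-41.49, 0.0, -0.0])
```

View pics/w10.png

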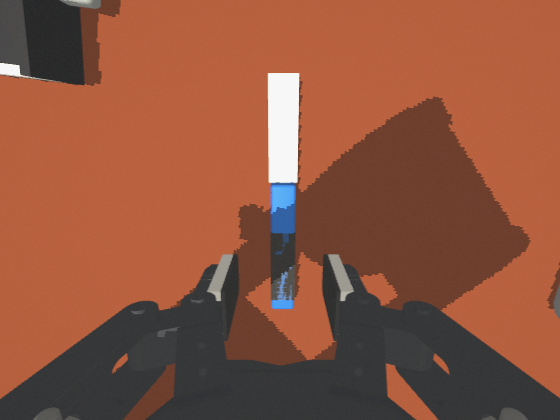

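```bash
python3 - <<'E'
from h import *
print(rel([551.4,-69.2,215],down(75))); 
E
```

```text
([-14.801, 14.856, -17.668], [-61.49, 0.0, -0.0])
```

Call:
servo_tool([
  [[60, -6, 0, 0, -8, 0, 0], [60, -10, 4, -4, -16, 0, 0], [60, -14.8, 8, -8, -24, 0, 0], [60, -14.8, 12, -13, -32, 0, 0], [60, -14.8, 14.86, -17.67, -40, 0, 0], [60, -14.8, 14.86, -17.67, -48, 0, 0], [60, -14.8, 14.86, -17.67, -55, 0, 0], [60, -14.8, 14.86, -17.67, -60, 0, 0]],
])

```text
time: 11.6
tool_pos: [552.5, -66.7, 215.5]
tcp_rot: [25.5, 89.9, 9.5]
ft_force: [-0.2, 0.2, -0.4]
finger_gap: 65.3
```

```bash
python3 - <<'E'
from h import *
applied([-14.8,14.86,-17.67],[-60,0,0]); st(); snap('wrist','w11'); st()
E
```

```text
t 11.6 pos [552.46 -66.67 215.52] err [1.03 2.5  0.52] roterr [-0.49 -0.06  0.03] F [-0.25  0.17 -0.36] M [-0.02 -0.02 -0.04] gap 65.29 j [-12.2   1.1  93.6   0.   85.2   3.8]
t 11.65 pos [551.96 -67.72 215.11] err [0.53 1.45 0.12] roterr [-0.67 -0.02  0.  ] F [-0.26 -0.36 -0.84] M [-0.03  0.06 -0.06] gap 65.33 j [-12.3   1.1  93.6   0.   85.2   3.5]
```

View pics/w11.png

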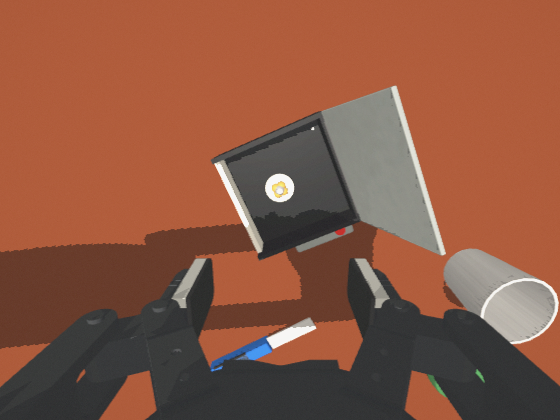

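```bash
python3 - <<'E'
from h import *
st(); c,p,d=snap('wrist','w12'); st()
crop('w12',255,165,305,215,12,'w12c')
g=cv2.cvtColor(p,cv2.COLOR_RGB2HSV)
m=((p.min(2)>200)).astype(np.uint8); m[:160]=0;m[220:]=0;m[:,:255]=0;m[:,310:]=0
cn=max(cv2.findContours(m,0,1)[0],key=cv2.contourArea); e=cv2.fitEllipse(cv2.convexHull(cn)); print(e, w('w12',*e[0],z=12))
E
```

```text
t 11.65 pos [551.96 -67.72 215.11] err [0.53 1.45 0.12] roterr [-0.67 -0.02  0.  ] F [-0.26 -0.36 -0.84] M [-0.03  0.06 -0.06] gap 65.33 j [-12.3   1.1  93.6   0.   85.2   3.5]
t 11.7 pos [551.63 -68.43 214.89] err [ 0.2   0.74 -0.1 ] roterr [-0.16 -0.   -0.01] F [ 0.64  0.34 -0.02] M [ 0.07  0.01 -0.04] gap 65.49 j [-12.4   1.1  93.7  -0.   85.2   4. ]
((279.5259704589844, 186.39353942871094), (27.60481071472168, 28.60978889465332), 86.27144622802734) [551.  -67.7  12. ]
```

View pics/w12c.png

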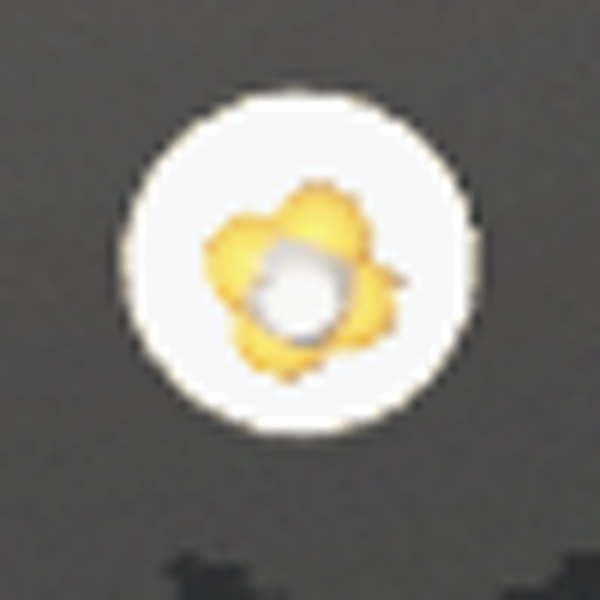

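```bash
python3 - <<'E'
from h import *
print(rel([503,303,180],down(97)))
E
```

```text
([3.499, 34.311, -15.211], [-23.49, 0.0, -0.0])
```

Call:
servo_tool([
  [[60, 0, 4.3, -1.9, -5, 0, 0], [60, 3.5, 34.31, -15.21, -23.5, 0, 0], [60, 3.5, 34.31, -15.21, -23.5, 0, 0], [60, 3.5, 34.31, -15.21, -23.5, 0, 0], [60, 3.5, 34.31, -15.21, -23.5, 0, 0], [60, 3.5, 34.31, -15.21, -23.5, 0, 0], [60, 3.5, 34.31, -15.21, -23.5, 0, 0], [60, 3.5, 34.31, -15.21, -23.5, 0, 0]],
])

```text
time: 12.5
tool_pos: [501.9, 305.7, 179.3]
tcp_rot: [132.4, 90.0, 139.3]
ft_force: [0.3, -0.3, 0.1]
finger_gap: 65.2
```

Call:
servo_tool([
  [[60, 0, 0, 0, 0, 0, 0], [60, 0, 0, 0, 0, 0, 0], [60, 0, 0, 0, 0, 0, 0]],
])

```text
time: 12.8
tool_pos: [503.4, 301.8, 180.0]
tcp_rot: [-94.0, 90.0, -87.1]
ft_force: [-0.7, -0.2, 0.4]
finger_gap: 65.0
```

```bash
python3 - <<'E'
from h import *
applied([3.5,34.31,-15.21],[-23.5,0,0]); st(); snap('wrist','w13'); st()
E
```

```text
t 12.8 pos [503.41 301.78 179.97] err [ 0.4  -1.21 -0.02] roterr [ 0.14  0.   -0.03] F [-0.72 -0.17  0.42] M [-0.04  0.04 -0.01] gap 65.03 j [26.   7.1 91.  -0.  81.8 19.1]
t 12.85 pos [503.55 301.63 180.11] err [ 0.54 -1.36  0.12] roterr [ 0.15 -0.01 -0.02] F [ 0.03  0.72 -0.18] M [-0.01  0.04 -0.01] gap 65.05 j [25.9  7.1 91.  -0.  81.8 19.1]
```

View pics/w13.png

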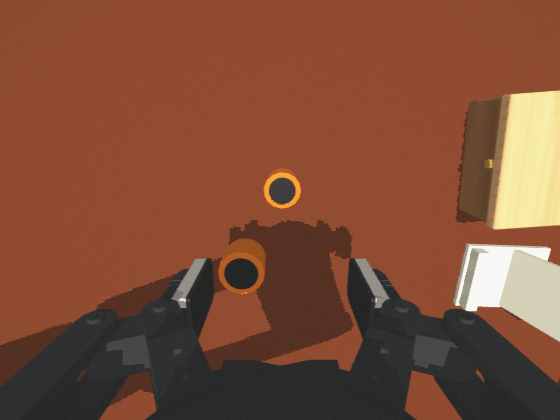

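```bash
python3 - <<'E'
from h import *
c,p,d=load('w13')
crop('w13',215,160,315,310,4,'w13c')
for u,v in((282,190),(282,175),(241,273)): print(w('w13',u,v))
hsv=cv2.cvtColor(p,cv2.COLOR_RGB2HSV)
m=((hsv[...,0]>8)&(hsv[...,0]<22)&(hsv[...,1]>200)&(hsv[...,2]>170)).astype(np.uint8)
m[:150]=0;m[230:]=0;m[:,:250]=0;m[:,320:]=0
cn=max(cv2.findContours(m,0,1)[0],key=cv2.contourArea); h=cv2.convexHull(cn); e=cv2.fitEllipse(h);print(e)
a=w('w13',*e[0],z=30); print(a, w('w13',e[0][0]-18,e[0][1],30),w('w13',e[0][0]+18,e[0][1],30))
ys,xs=np.where(m[160:230,250:320]); print(xs.min()+250,xs.max()+250,ys.min()+160,ys.max()+160)
print('big',w('w13',219,270,40),w('w13',265,270,40))
E
```

```text
[504.1 309.4  29.9]
[502.4 324.   30.9]
[473.3 222.8  41. ]
((281.7721252441406, 188.4655303955078), (36.218528747558594, 39.384483337402344), 173.99591064453125)
[503.7 310.9  30. ] [486.6 308.9  30. ] [520.8 313.   30. ]
264 300 169 208
big [451.1 223.   40. ] [496.8 228.5  40. ]
```

View pics/w13c.png

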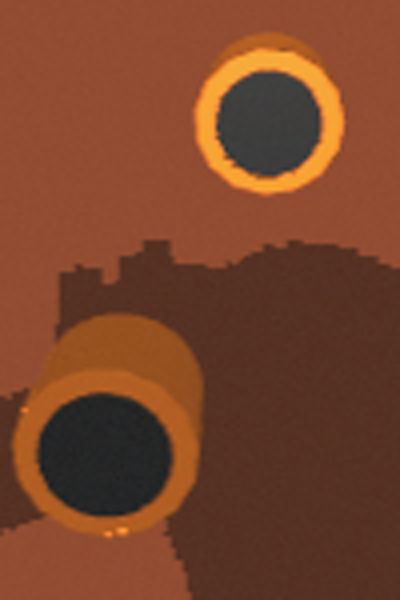

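```bash
python3 - <<'E'
from h import *
print(w('w13',282.2,190.2,30)); print(rel([503.9,309.2,60],down(97)))
E
```

```text
[504.3 309.3  30. ]
([11.999, 0.605, 0.165], [0.01, 0.0, 0.0])
```

Call:
servo_tool([
  [[60, 4, 0.6, 0.17, 0, 0, 0], [60, 8, 0.6, 0.17, 0, 0, 0], [60, 11, 0.6, 0.17, 0, 0, 0], [60, 12, 0.6, 0.17, 0, 0, 0], [60, 12, 0.6, 0.17, 0, 0, 0], [60, 12, 0.6, 0.17, 0, 0, 0]],
], force=100)

```text
time: 13.45
tool_pos: [505.3, 309.1, 61.9]
tcp_rot: [18.3, 89.9, 25.2]
ft_force: [-0.0, 0.3, 0.7]
finger_gap: 65.7
```

```bash
python3 - <<'E'
from h import *
applied([12,.6,.17],[0,0,0]); st(); snap('wrist','w14'); st()
E
```

```text
t 13.45 pos [505.33 309.13  61.88] err [ 1.37 -0.03  1.89] roterr [ 0.06 -0.13  0.04] F [-0.01  0.27  0.69] M [-0.05 -0.04 -0.03] gap 65.67 j [26.5 14.3 95.9 -0.  69.6 19.6]
t 13.5 pos [505.75 309.54  62.53] err [1.79 0.38 2.54] roterr [ 0.05 -0.2   0.07] F [-0.01 -0.03  0.05] M [0.   0.04 0.01] gap 65.39 j [26.5 14.3 95.9 -0.  69.6 19.6]
```

View pics/w14.png

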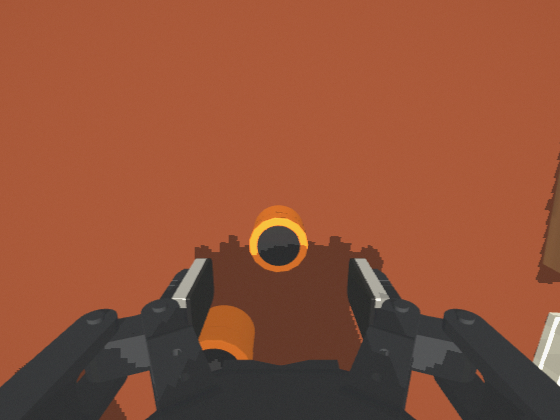

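```bash
python3 - <<'E'
from h import *
st();print(w('w14',278.5,244.5,30),w('w14',278.5,245)); print(rel([503.9,308.8,3],down(97)))
E
```

```text
t 13.5 pos [505.75 309.54  62.53] err [1.79 0.38 2.54] roterr [ 0.05 -0.2   0.07] F [-0.01 -0.03  0.05] M [0.   0.04 0.01] gap 65.39 j [26.5 14.3 95.9 -0.  69.6 19.6]
[504.1 309.6  30. ] [504.1 309.4  30.3]
([5.699, -0.034, -0.01], [0.01, 0.0, 0.0])
```

Call:
servo_tool([
  [[60, 2, 0.04, 0, 0, 0, 0], [60, 4, 0.04, 0, 0, 0, 0], [60, 5.2, 0.04, 0, 0, 0, 0], [60, 5.7, 0.04, 0, 0, 0, 0], [60, 5.7, 0.04, 0, 0, 0, 0], [60, 5.7, 0.04, 0, 0, 0, 0]],
])

```text
time: 14.1
tool_pos: [504.7, 310.0, 4.2]
tcp_rot: [19.2, 89.9, 26.3]
ft_force: [-0.9, 0.0, 0.2]
finger_gap: 65.4
```

Call:
servo_tool([
  [[255, 0, 0, 0, 0, 0, 0], [255, 0, 0, 0, 0, 0, 0], [255, 0, 0, 0, 0, 0, 0], [255, 0, 0, 0, 0, 0, 0], [255, 0, 0, 0, 0, 0, 0], [255, 0, 0, 0, 0, 0, 0], [255, 0, 0, 0, 0, 0, 0]],
], force=100)

```text
time: 14.8
tool_pos: [504.7, 310.0, 4.4]
tcp_rot: [19.5, 89.9, 26.5]
ft_force: [-2.0, -1.0, 5.7]
finger_gap: 32.9
```

```bash
python3 - <<'E'
from h import *
applied([5.7,.04,0],[0,0,0]); st(); snap('wrist','w15'); snap('side','s15'); st(); crop('s15',255,280,355,340,8,'s15c')
E
```

```text
t 14.8 pos [504.73 309.99   4.37] err [0.82 0.44 1.38] roterr [-0.   -0.1   0.03] F [-1.96 -1.04  5.66] M [-0.13  0.2   0.  ] gap 32.86 j [26.6 18.8 97.2 -0.  63.9 19.6]
t 14.9 pos [504.7  309.98   4.36] err [0.79 0.43 1.37] roterr [-0.   -0.1   0.03] F [-1.09  0.08  5.03] M [-0.17  0.27  0.02] gap 32.85 j [26.6 18.8 97.2 -0.  63.9 19.6]
```

View pics/w15.png

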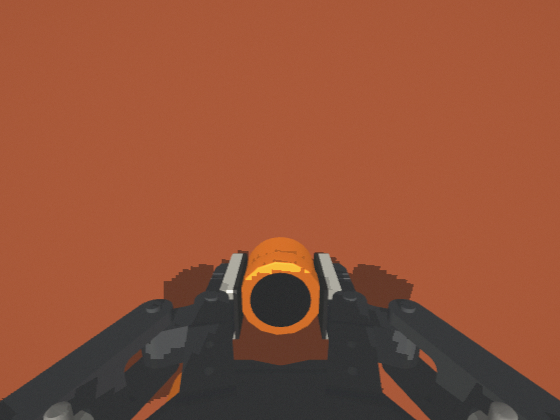

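View pics/s15c.png

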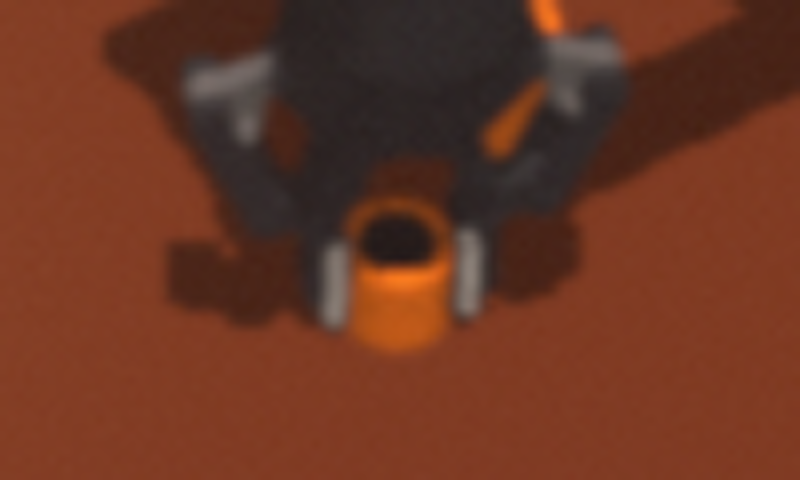

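Call:
servo_tool([
  [[255, -1, 0, 0, 0, 0, 0], [255, -4, 0, 0, 0, 0, 0], [255, -8, 0, 0, 0, 0, 0], [255, -12, 0, 0, 0, 0, 0], [255, -16, 0, 0, 0, 0, 0], [255, -17, 0, 0, 0, 0, 0], [255, -17, 0, 0, 0, 0, 0]],
])

```text
time: 15.6
tool_pos: [505.5, 310.4, 176.5]
tcp_rot: [19.5, 89.7, 26.5]
ft_force: [-0.6, -0.1, -1.7]
finger_gap: 32.7
```

```bash
python3 - <<'E'
from h import *
applied([-17,0,0],[0,0,0]); st(); snap('wrist','w16'); st()
crop('w16',200,210,360,350,4,'w16c')
print(rel([551.1,-68.2,173],down(97)))
print(rel([551.1,-68.2,100],down(97)))
E
```

```text
t 15.6 pos [505.5  310.38 176.55] err [1.59 0.83 3.56] roterr [-0.   -0.31  0.11] F [-0.63 -0.12 -1.68] M [0.02 0.03 0.03] gap 32.74 j [26.6  7.9 90.6 -0.  81.2 19.6]
t 15.65 pos [504.27 309.75 173.83] err [0.36 0.2  0.84] roterr [-0.   -0.1   0.03] F [-0.25  1.01 -0.63] M [-0.01  0.05 -0.02] gap 33.3 j [26.6  8.  90.7  0.  81.2 19.6]
([-0.001, -38.069, 0.076], [0.01, 0.0, 0.0])
([7.299, -38.069, 0.076], [0.01, 0.0, 0.0])
```

View pics/w16c.png

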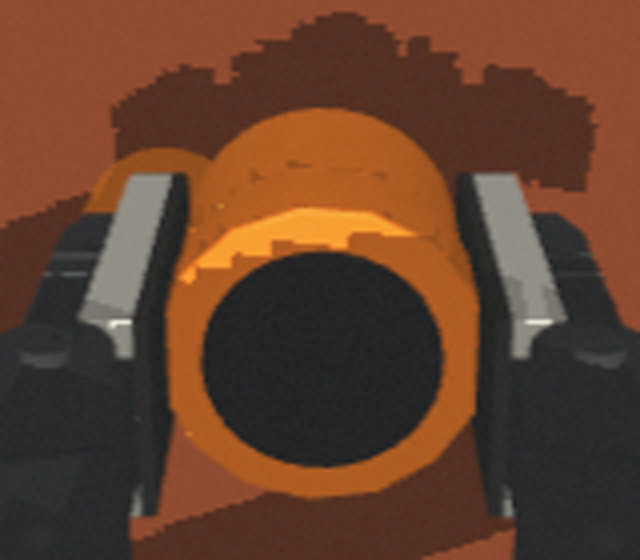

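```bash
python3 - <<'E'
from h import *
pt=np.array([505.5,310.38,176.55])
a=w('w16',280.75,300,176.55+25.6); b=w('w16',281,300); print(a-pt,b-pt, RR([19.5,89.7,26.5]).inv().apply(a-pt))
E
```

```text
[ 0.   -0.98 25.65] [ 0.1  -0.78 25.85] [-2.56519379e+01 -9.27862141e-01  7.17277642e-03]
```

Call:
servo_tool([
  [[255, 0, -3, 0.01, 0, 0, 0], [255, 0, -8, 0.02, 0, 0, 0], [255, 0, -13, 0.03, 0, 0, 0], [255, 0, -18, 0.04, 0, 0, 0], [255, 0, -23, 0.05, 0, 0, 0], [255, 0, -28, 0.06, 0, 0, 0], [255, 0, -33, 0.07, 0, 0, 0], [255, 0, -36, 0.08, 0, 0, 0]],
])

```text
time: 16.45
tool_pos: [547.0, -50.9, 170.2]
tcp_rot: [174.2, 89.8, -178.9]
ft_force: [0.4, 0.8, 0.2]
finger_gap: 33.2
```

Call:
servo_tool([
  [[255, 3, -1, 0, 0, 0, 0], [255, 6, -2, 0, 0, 0, 0], [255, 7, -2.07, 0, 0, 0, 0], [255, 7.3, -2.07, 0, 0, 0, 0], [255, 7.3, -2.07, 0, 0, 0, 0], [255, 7.3, -2.07, 0, 0, 0, 0], [255, 7.3, -2.07, 0, 0, 0, 0], [255, 7.3, -2.07, 0, 0, 0, 0]],
])

```text
time: 17.25
tool_pos: [551.9, -68.0, 101.2]
tcp_rot: [-18.3, 89.9, -11.3]
ft_force: [0.6, 0.1, -0.6]
finger_gap: 32.6
```

```bash
python3 - <<'E'
from h import *
applied([0,-36,.08],[0,0,0]);applied([7.3,-2.07,0],[0,0,0]); st(); snap('wrist','w17'); snap('side','s17'); st()
crop('s17',235,140,335,240,6,'s17c')
E
```

```text
t 17.25 pos [551.93 -67.99 101.24] err [0.79 0.22 1.24] roterr [-0.03 -0.11 -0.04] F [ 0.61  0.06 -0.63] M [-0.05 -0.04 -0.05] gap 32.57 j [-12.3   6.4 100.4   0.   73.1 -19.3]
t 17.35 pos [551.6  -68.09 100.76] err [0.46 0.12 0.77] roterr [-0.02 -0.07 -0.02] F [-0.76  0.58 -0.08] M [-0.    0.05 -0.03] gap 33.2 j [-12.3   6.4 100.4  -0.   73.1 -19.3]
```

View pics/w17.png

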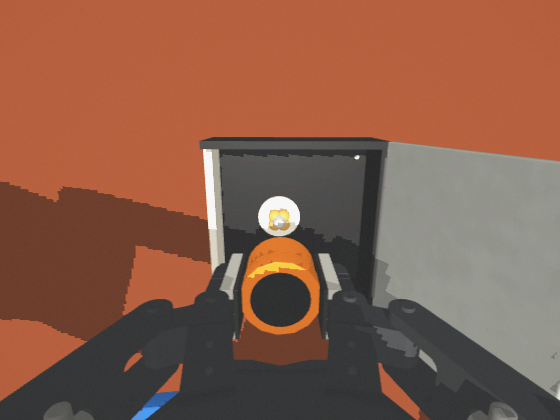

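View pics/s17c.png

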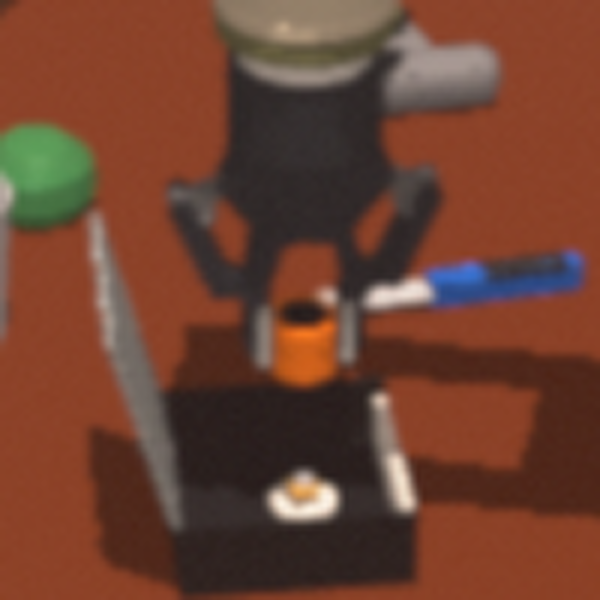

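```bash
python3 - <<'E'
from h import *
c,p,d=load('w17')
m=((p.min(2)>190)).astype(np.uint8); q=np.zeros_like(m); q[190:245,250:310]=m[190:245,250:310]
cn=max(cv2.findContours(q,0,1)[0],key=cv2.contourArea); e=cv2.fitEllipse(cv2.convexHull(cn)); print(e)
s=w('w17',*e[0],z=12); print('seat',s)
# cap top ring dark centre
g=p.max(2); q=np.zeros_like(m); q[265:335,240:322]=((g<60)[265:335,240:322])
n,l,stt,cen=cv2.connectedComponentsWithStats(q); k=l[300,281]; print(stt[k],cen[k])
cn=max(cv2.findContours((l==k).astype(np.uint8),0,1)[0],key=cv2.contourArea); e2=cv2.fitEllipse(cv2.convexHull(cn)); print(e2)
cp=w('w17',*e2[0],z=101.24+25.6); print('cap',cp, 'need',s-cp)
R=getcmd()[1]; print('tool', np.round(R.inv().apply(s-cp),2))
crop('w17',235,180,325,250,8,'w17c')
E
```

```text
((278.6300354003906, 215.58790588378906), (38.83334732055664, 41.251956939697266), 86.4612808227539)
seat [550.7 -67.3  12. ]
[ 251  274   59   53 2463] [279.98903776 299.48680471]
((280.0125732421875, 299.4861755371094), (52.72053146362305, 59.12150573730469), 88.8578109741211)
cap [551.7 -68.7 126.8] need [  -1.     1.4 -114.8]
tool [114.8    1.51  -0.82]
```

View pics/w17c.png

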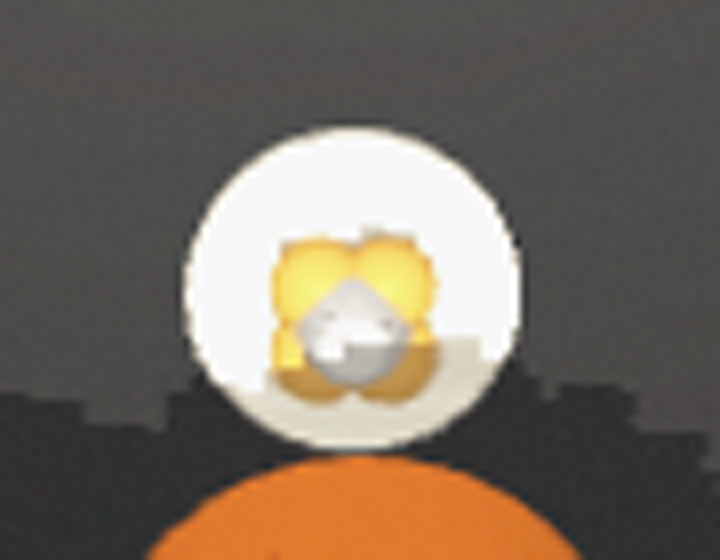

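Call:
servo_tool([
  [[255, 2, 0.13, -0.01, 0, 0, 0], [255, 4, 0.13, -0.01, 0, 0, 0], [255, 5.2, 0.13, -0.01, 0, 0, 0], [255, 5.8, 0.13, -0.01, 0, 0, 0], [255, 6, 0.13, -0.01, 0, 0, 0], [255, 6, 0.13, -0.01, 0, 0, 0], [255, 6, 0.13, -0.01, 0, 0, 0]],
])

```text
time: 18.05
tool_pos: [551.6, -67.1, 41.0]
tcp_rot: [-21.2, 89.9, -14.2]
ft_force: [-0.4, -0.5, -0.1]
finger_gap: 33.0
```

```bash
python3 - <<'E'
from h import *
applied([6,.13,-.01],[0,0,0]); st(); snap('wrist','w18'); snap('side','s18'); st()
crop('s18',235,140,335,240,6,'s18c')
E
```

```text
t 18.05 pos [551.63 -67.12  40.96] err [ 0.74 -0.19  0.96] roterr [ 0.   -0.08 -0.03] F [-0.43 -0.45 -0.12] M [-0.01 -0.04 -0.01] gap 33.04 j [-12.2  10.7 102.5  -0.   66.7 -19.2]
t 18.15 pos [551.56 -67.1   40.91] err [ 0.68 -0.17  0.92] roterr [ 0.   -0.08 -0.03] F [ 0.11  0.59 -0.8 ] M [-0.02 -0.01 -0.  ] gap 33.09 j [-12.2  10.7 102.5  -0.   66.7 -19.2]
```

View pics/s18c.png

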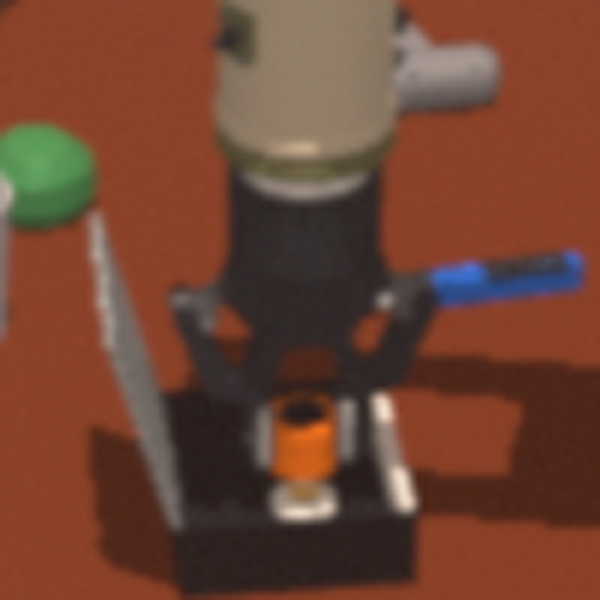

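Call:
servo_tool([
  [[255, 0.4, 0, -0.05, 0, 0, 0], [255, 0.8, 0, -0.05, 0, 0, 0], [255, 1.1, 0, -0.05, 0, 0, 0], [255, 1.3, 0, -0.05, 0, 0, 0], [255, 1.3, 0, -0.05, 0, 0, 0]],
])

```text
time: 18.65
tool_pos: [550.7, -67.1, 27.0]
tcp_rot: [-26.0, 90.0, -19.0]
ft_force: [0.3, -0.5, 0.8]
finger_gap: 32.6
```

```bash
python3 - <<'E'
from h import *
applied([1.3,0,-.05],[0,0,0]); st()
E
```

```text
t 18.65 pos [550.69 -67.11  27.01] err [ 0.3  -0.12  0.02] roterr [ 0.   -0.03 -0.01] F [ 0.27 -0.54  0.79] M [-0.09 -0.17 -0.04] gap 32.63 j [-12.2  11.8 103.   -0.   65.2 -19.2]
```

Call:
servo_tool([
  [[255, 0.2, 0, 0, 0, 0, 0], [255, 0.4, 0, 0, 0, 0, 0], [255, 0.6, 0, 0, 0, 0, 0], [255, 0.8, 0, 0, 0, 0, 0], [255, 1.0, 0, 0, 0, 0, 0], [255, 1.2, 0, 0, 0, 0, 0], [255, 1.3, 0, 0, 0, 0, 0], [255, 1.3, 0, 0, 0, 0, 0]],
])

```text
time: 19.45
tool_pos: [550.3, -67.0, 16.2]
tcp_rot: [178.7, 89.9, -174.3]
ft_force: [-13.4, 1.9, 25.9]
finger_gap: 32.7
```

```bash
python3 - <<'E'
from h import *
applied([1.3,0,0],[0,0,0]); st()
E
```

```text
t 19.45 pos [550.34 -67.04  16.23] err [-0.04 -0.05  2.24] roterr [-0.01  0.05  0.  ] F [-13.38   1.92  25.93] M [ 0.21  2.16 -0.04] gap 32.74 j [-12.2  12.7 103.1  -0.   64.2 -19.2]
```

```bash
python3 - <<'E'
from h import *
snap('wrist','w19'); snap('side','s19'); snap('top','t19'); st()
a=load('s19')[1][140:240,235:335,::-1]; b=load('w19')[1][200:350,200:360,::-1]
cv2.imwrite('pics/c19.png',np.hstack([cv2.resize(a,(400,400),interpolation=2),cv2.resize(b,(400,400),interpolation=2)]))
E
```

```text
t 19.6 pos [550.34 -67.05  16.23] err [-0.05 -0.06  2.24] roterr [-0.01  0.05 -0.  ] F [-12.9    1.    25.75] M [ 0.23  2.12 -0.03] gap 32.84 j [-12.2  12.7 103.2  -0.   64.1 -19.2]
```

View pics/c19.png

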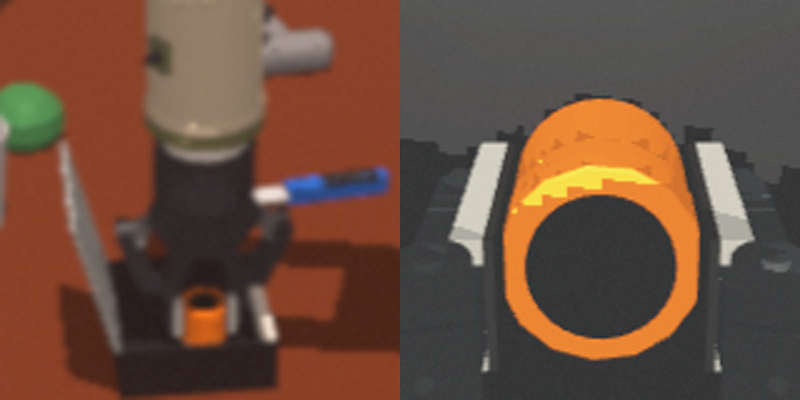

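```bash
python3 - <<'E'
from h import *
c,p,d=load('w19')
for t,pt in (('w16',176.55),('w17',101.24),('w19',16.23)):
    v=[w(t,u,q)[2]-pt for u in range(268,293,4) for q in range(288,312,4)]; print(t,np.median(v))
q=np.zeros(p.shape[:2],np.uint8); q[265:340,240:322]=((p.max(2)<70)[265:340,240:322])
n,l,stt,cen=cv2.connectedComponentsWithStats(q); k=l[305,281]; print(stt[k],cen[k], w('w19',*cen[k],z=42))
c,p,d=load('t19'); print('pry',w('t19',325,235),)
crop('t19',230,170,370,290,5,'t19c')
st()
E
```

```text
w16 25.94999999999999
w17 25.960000000000008
w19 26.27
[ 251  274   59   53 2470] [279.80607287 299.64048583] [550.  -67.7  42. ]
pry [ 506.8 -262.2    6.3]
t 19.6 pos [550.34 -67.05  16.23] err [-0.05 -0.06  2.24] roterr [-0.01  0.05 -0.  ] F [-12.9    1.    25.75] M [ 0.23  2.12 -0.03] gap 32.84 j [-12.2  12.7 103.2  -0.   64.1 -19.2]
```

View pics/t19c.png

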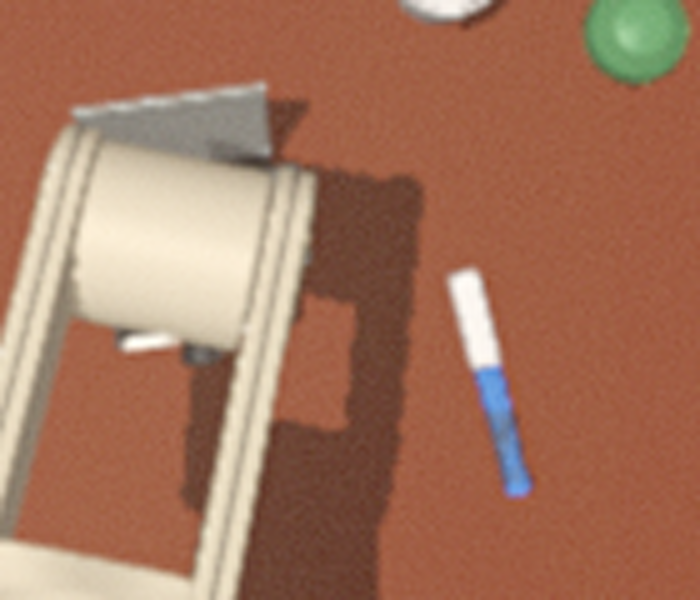

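```bash
python3 - <<'E'
from h import *
r.hand_in(); st()
E
```

```text
the job is handed in; nothing more can be done
the job is handed in; nothing more can be done
```

I opened the cover with the pry blade, laid the tool back where it had been, then pressed the smaller orange cap down through the click onto its seat. I handed the job in at about 19.6 s with the gripper still pressing. The system gives no verdict, so everything below comes from my own readings, not a confirmed pass.

**Last checks before hand-in:**
- **Cap height:** the top is about 42.4 mm above the desk, where 42 mm is expected when fully home.
- **Cap position:** its centre is within about 1 mm of the measured seat.
- **Push:** the wrist reads about 26 N downward, with the gripper closed on the cap.
- **Cover:** it leans back at about 1.8 rad, judged from how far the blade pushed it and from the side and top views.
- **Pry tool:** the top view shows it lying flat, released and clear of the gripper.
- **Other objects:** none came near the arm in the pictures, but I did not re-measure their positions.

**Readings that did not fit cleanly:**
- **Sideways force:** about 13 N at the wrist while pressing. I took this as friction against the seat and left it, since the position was good.
- **Finger opening:** about 3 mm less than the true width of both the tool and the cap.
- **Cap position on the desk:** my first rough top-camera reading was about 4 mm off the wrist camera's, and I used the wrist camera.

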